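# Pack the cartridge service box

## Task

Finish packing the small open grey box for the dispenser service: a dispenser cassette already lies along one side of it, and the wide-capped squat jar and the smallest of the blue-capped bottles still have to go in. Stand both upright on the box floor, side by side in the free strip next to the cassette. Keep them upright all the way, set them down instead of dropping them, and leave the cassette lying flat in the box.

Things in the scene. Friction and masses are not known exactly. Their poses are not given: they have to be found in the camera images.
- box_floor (a point): Centre of the inside floor of the open grey plastic box, 4 mm above the bench. The box does not move. Inside: 116 mm along its x, 140 mm along its y, upright walls 4 mm thick, tops 40 mm above this point; 134 x 158 mm outside over the rim. x points across the box to the side where the cassette lies, y along the box, z up.
- cassette: Dispenser cassette, black frame, eight short nozzles on top, 32 (x) x 110 (y) x 34 (z) mm, loose, 0.12 kg, lying nozzles up on the box floor by its +x wall, length along the box's y. Origin: centre of its underside; z up. The free strip between it and the -x wall is about 79 mm wide, 140 mm long.
- jar: Squat clear jar with a wide yellow cap, 80 mm tall, about 0.06 kg, upright on the bench. Body 42 mm in diameter to 65 mm height, cap 47 mm in diameter from 66 to 80 mm. Origin: centre of its underside; z up. Gripped across the cap 70 mm above its underside, fingers clear the box walls. Goes at either end of the strip; easier before the taller bottle.
- bottle: Small clear bottle, amber fill, narrow blue cap, 125 mm tall, 0.13 kg, upright. Body 56 mm in diameter to 85 mm height, cap 28 mm. Origin: centre of its underside; z up. Gripped 75 mm above its underside, fingers clear the box walls. Not wanted: a like flask 194 mm tall, 87 wide and a white-capped bottle 169 tall, 70 wide; these and a 50 mm vial stand near, the four big ones swap places.
There are look-alikes about, which are no part of the job. What is shaped like the jar but pink or purple is not meant.

How it is judged:
At the end, for the whole second after the job is handed in: The jar and the small bottle both stand on the floor of the box (undersides within 8 mm of it, inside the walls), within 10 degrees of upright, and the cassette lies flat in the box (within 8 mm of its floor, within 10 degrees of level); all three are at rest (x of jar in the frame of box_floor between -0.058 and 0.058 m and y of jar in the frame of box_floor between -0.07 and 0.07 m and z of jar in the frame of box_floor between -0.004 and 0.008 m and angle between each of jar, bottle, cassette's own z axis and vertical below 0.17 rad and linear speed of each of jar, bottle, cassette below 0.03 m/s and x of bottle in the frame of box_floor between -0.058 and 0.058 m and y of bottle in the frame of box_floor between -0.07 and 0.07 m and z of bottle in the frame of box_floor between -0.004 and 0.008 m and x of cassette in the frame of box_floor between -0.058 and 0.058 m and y of cassette in the frame of box_floor between -0.07 and 0.07 m and z of cassette in the frame of box_floor between -0.004 and 0.008 m); the robot touches nothing.
It fails at once if the jar or the bottle is tipped more than 34 degrees from upright (angle between any of jar, bottle's own z axis and vertical above 0.6 rad).
It fails at once if the jar or the bottle is dropped (falls freely with its underside more than 35 mm above the bench) ((height (world z) of jar above 0.035 m and contact force between jar and anything else below 0.02 N) or (height (world z) of bottle above 0.035 m and contact force between bottle and anything else below 0.02 N)).
It also fails if it takes over 61 s, if anything falls off the work surface, if the arm or the gripper's body presses on something with over 40 N, if the wrist force passes 120 N, or if a joint passes its speed limit or range.

## Robot

A 6-joint arm with a two-finger parallel gripper is mounted at the origin on a cart in front of the work surface, level with it; the furniture and walls round the work are solid. World frame = base frame: x ahead of the robot, y to its left, z up, the work surface at z = 0. Lengths are in m, angles in rad, forces in N, time in s.
With the tool pointing down it reaches from about 0.275 to 0.775 m from the base axis. Payload 14.6 kg.
Tool frame: the origin (TCP) lies at the very end of the fingers, on their centre line; the grasp point (between the pads) lies 19 mm behind it; z points along the fingers, x is the direction in which the jaws open and shut, and the axes are right-handed (so a half turn about z gives the same grasp; the last joint's range is limited). The gripper opens to 85 mm and grips with 20 to 120 N. Pads are 22 mm wide; open, the fingers measure 114 mm over their backs; the gripper's body (76 mm by 85 mm) begins 54 mm behind the grasp point. The pads swing forward as they close: fully open they stand 13 mm farther back than shut.
Start: joints at [1.187, 0.263, -0.048, 1.259, 0, 1.415], TCP at [0.119, 0.511, 0.209] pointing down, gripper open.
Joint ranges: [-2.65, 2.65], [-0.89, 1.7], [-1.18, 1.37], [-2.13, 2.11], [-1.35, 1.29], [-3.14, 3.14]. Speed limits (rad/s): [1.89, 1.89, 2.57, 2.79, 3.14, 3.14].

## Interface

Orientations are given as [roll, pitch, yaw] about the fixed x, y, z axes, in that order (R = Rz(yaw) Ry(pitch) Rx(roll)).
In Python, from plant import robot gives the robot as it stands. Calls block until the motion is done:
- robot.move_to(position, orientation): joint-space move of the TCP to a pose.
- robot.move_straight(position, feed=0.15, frame=None): straight line of the TCP; frame=None keeps the orientation; feed is the mean speed in m/s.
- robot.move_joints(angles): joint-space move.
- robot.open() and robot.close(strength=None): open the fingers fully, or close them until they stop; strength is the grip in N (None keeps the last).
- robot.pause(seconds).
- robot.solve_ik(position, orientation): joint angles nearest the present ones, or None.
- robot.read_camera(name): name is "scene" or "top" or "wrist"; returns (picture, depth): 480x640x3 uint8, red, green, blue; 480x640 float32, m along the optical axis (not along the pixel's ray), 0 where there is no reading.
- robot.get_calibration(name): a dict with "fx", "fy", "cx", "cy" (pixels), "cam_to_world" (4x4, takes a point from camera to world coordinates). Camera axes: x right, y up, looking along -z (the intrinsics and any distortion apply to the point x, -y, -z); pixel columns grow to the right and rows downward; lengths in m; the calibration is good to about 2 mm. A picture is of the moment at which its call begins: read the wrist's pose just before it. get_calibration takes no time and is no camera call; for the wrist camera it gives the pose at the moment of the call.
A pose or a line that the arm cannot do raises robot.Unreachable and nothing moves.
- robot.close_job(): hands the job in, once; it reports no verdict.
Readings, each from a call of its own:
- robot.get_time_s(): time.
- robot.get_q(): joint angles.
- robot.get_dq(): joint speeds.
- robot.get_joint_efforts(): joint torques, N m.
- robot.get_ee_pos(): TCP position.
- robot.get_tool_rot(): TCP orientation.
- robot.get_wrist_force(): force on the tool from outside, world axes, zero at the start.
- robot.get_torque(): the same for the moment, N m.
- robot.get_grip_width(): finger opening in m.
Only numpy, scipy, OpenCV 4.12 (cv2) and the standard library are available. Lean on these libraries where they do the work, as an engineer would, in place of code of your own. Each camera call takes 0.05 s, during which the arm holds its last target. There are 200 camera calls.

## Working session

There is one attempt and no reset: what is moved stays moved. The work goes in short steps, each a Python script; the robot and the scene stay as the last script left them, time stands still between calls to the robot, and variables do not carry over. Pictures are saved under pics/ and viewed, about 8 in all and at most 12, crops included, and the job is handed in when it is done.

```bash
mkdir -p pics; cat > h.py <<'E'
import numpy as np, cv2
from plant import robot
def grab(n):
    K=robot.get_calibration(n); im,d=robot.read_camera(n)
    np.savez(f'{n}.npz',im=im,d=d,T=K['cam_to_world'],k=[K['fx'],K['fy'],K['cx'],K['cy']],dist=str({a:b for a,b in K.items() if a!='cam_to_world'}))
    return im,d
def cloud(n):
    z=np.load(f'{n}.npz'); fx,fy,cx,cy=z['k']; d=z['d']
    v,u=np.mgrid[:480,:640]
    P=np.stack([(u-cx)/fx*d,-(v-cy)/fy*d,-d],-1)
    W=P@z['T'][:3,:3].T+z['T'][:3,3]; W[d==0]=np.nan
    return z['im'],W
def save(im,name,s=1):
    cv2.imwrite(f'pics/{name}.png',cv2.resize(im[:,:,::-1],None,fx=s,fy=s,interpolation=cv2.INTER_CUBIC))
E
python3 - <<'E'
from h import *
for n in('scene','top'):
    im,d=grab(n); save(im,n+'0'); z=np.load(n+'.npz'); print(z['dist'],z['T'].round(3).tolist())
print(robot.get_time_s(),robot.get_tool_rot())
E
```

```text
{'fx': 500.6109694017699, 'fy': 500.6109694017699, 'cx': 315.62152061980646, 'cy': 231.1336271311468} [[0.484, 0.562, -0.671, -0.009], [-0.875, 0.302, -0.378, -0.192], [-0.01, 0.77, 0.638, 0.583], [0.0, 0.0, 0.0, 1.0]]
{'fx': 473.976823807551, 'fy': 473.976823807551, 'cx': 319.5017892821606, 'cy': 242.42580652279102} [[0.006, 0.985, -0.175, 0.388], [-1.0, 0.004, -0.012, 0.121], [-0.011, 0.175, 0.984, 0.882], [0.0, 0.0, 0.0, 1.0]]
0.1 [-3.14143695e+00  9.64864726e-04  1.34201743e+00]
```

View pics/top0.png

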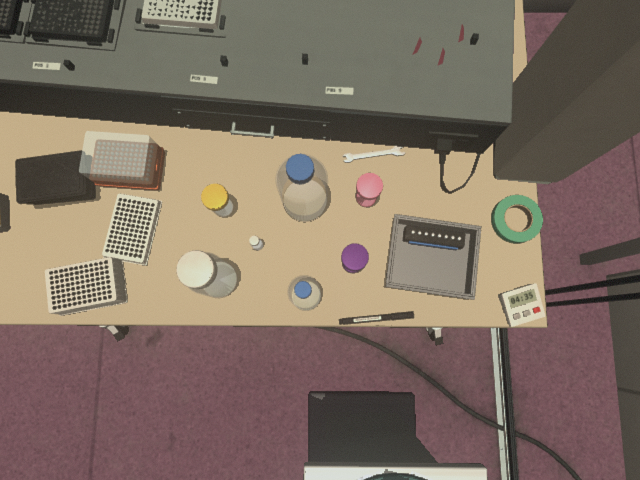

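View pics/scene0.png

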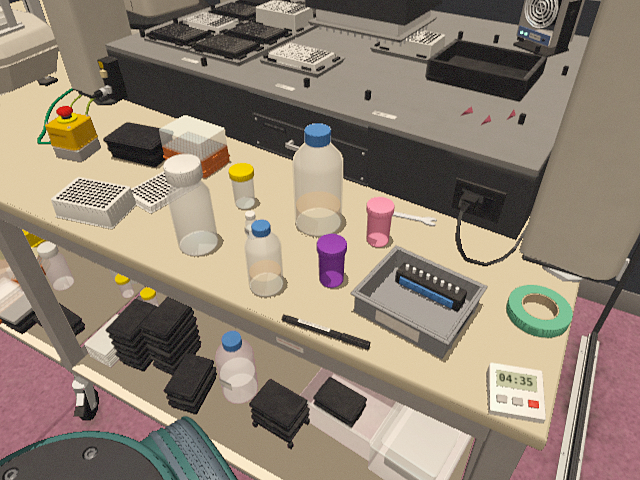

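Top view candidates: the yellow-capped jar is at (215,197), with pink (369,185) and purple (355,257) look-alikes. The blue caps are the big flask (300,168) and the small bottle (303,290). The white-capped bottle is at (197,270), the vial at (256,242), and the box at about (434,256) with the cassette on its far (+world x) side. The jar and the bottle at (303,290) fit. I'll check them by height.

```bash
python3 - <<'E'
from h import *
from scipy import ndimage as N
im,W=cloud('top')
hsv=cv2.cvtColor(im,cv2.COLOR_RGB2HSV)
for nm,(u,v),lo,hi in[('jar',(215,197),(18,120,120),(32,255,255)),('bot',(303,290),(100,120,60),(125,255,255)),('flask',(300,168),(100,120,60),(125,255,255)),('pink',(369,185),(160,60,60),(180,255,255)),('purple',(355,257),(125,60,40),(160,255,255)),('white',(197,270),(0,0,170),(180,60,255)),('vial',(256,242),(0,0,150),(180,70,255))]:
    m=cv2.inRange(hsv,lo,hi)>0; l,_=N.label(m); 
    k=l[v,u]; P=W[(l==k)&m] if k else W[v-2:v+3,u-2:u+3].reshape(-1,3)
    P=P[~np.isnan(P[:,2])]; zt=np.percentile(P[:,2],90); Q=P[abs(P[:,2]-zt)<.006]
    a,b=Q.min(0),Q.max(0); print(nm,k,len(Q),'ztop',zt.round(3),'mid',((a+b)/2).round(4),'ext',(b-a).round(3))
Wb=W[195:315,370:495].reshape(-1,3); ok=~np.isnan(Wb[:,2]); 
print('bench z',np.nanmedian(W[305:312,240:290,2]))
R=Wb[ok&(Wb[:,2]>.034)&(Wb[:,2]<.052)]
print(np.histogram(Wb[ok,2],bins=np.arange(-.01,.07,.005)))
r=cv2.minAreaRect(R[:,:2].astype(np.float32)); print('rim',r,np.median(R[:,2]))
im2,W2=cloud('scene')
for nm,(u,v) in dict(jar=(241,172),bot=(262,229),pink=(380,206),purple=(331,244)).items(): print(nm,np.nanmedian(W2[v-3:v+4,u-5:u+6].reshape(-1,3),0).round(3))
a=cv2.resize(im[160:320,180:340],(480,480),interpolation=2); b=cv2.resize(im[205:305,380:490],(528,480),interpolation=2)
save(np.hstack([a,b])[:, :],'c1',.79)
E
```

```text
jar 1 541 ztop 0.083 mid [0.6112 0.3161 0.0814] ext [0.046 0.046 0.008]
bot 0 24 ztop 0.128 mid [0.4449 0.1561 0.1266] ext [0.007 0.007 0.005]
flask 0 25 ztop 0.197 mid [0.6241 0.1596 0.1954] ext [0.007 0.006 0.004]
pink 16 482 ztop 0.083 mid [0.6325 0.0439 0.0821] ext [0.044 0.044 0.009]
purple 1 559 ztop 0.083 mid [0.5053 0.071  0.0816] ext [0.045 0.043 0.008]
white 139 1075 ztop 0.171 mid [0.4737 0.3196 0.17  ] ext [0.057 0.057 0.008]
vial 126 74 ztop 0.053 mid [0.5392 0.2492 0.0507] ext [0.015 0.017 0.008]
bench z 0.0008258189861286569
(array([   0, 1931, 7737, 1839,  171,  161,  187,  386,  709,  157, 1137,
        484,    5,    0,    0]), array([-0.01 , -0.005,  0.   ,  0.005,  0.01 ,  0.015,  0.02 ,  0.025,
        0.03 ,  0.035,  0.04 ,  0.045,  0.05 ,  0.055,  0.06 ,  0.065]))
rim ((0.5279203057289124, -0.051044292747974396), (0.2046988159418106, 0.15702871978282928), 81.809814453125) 0.04382363020627511
jar [0.605 0.311 0.08 ]
bot [0.441 0.151 0.125]
pink [0.629 0.044 0.08 ]
purple [0.504 0.071 0.08 ]
```

View pics/c1.png

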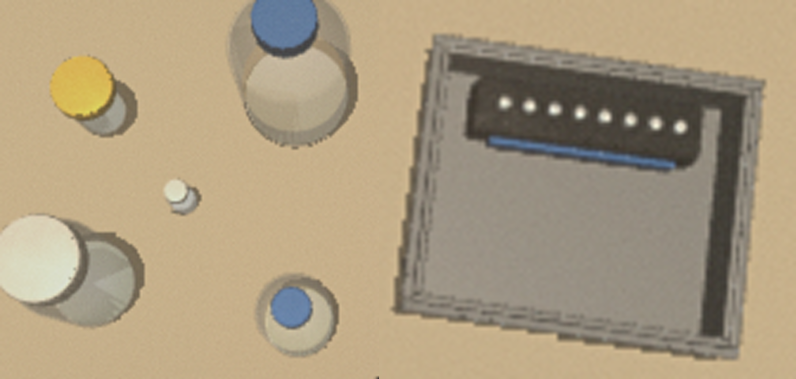

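The crop confirms the yellow jar at about (83,87) and the small blue-capped bottle at (291,307). The cassette lies on the far side of the box. Heights match: jar 80, bottle 125, and flask 194, which is not wanted. Next I fit the box without the purple jar, refine the bottle cap centre and check IK.

```bash
python3 - <<'E'
from h import *
im,W=cloud('top')
hsv=cv2.cvtColor(im,cv2.COLOR_RGB2HSV)
for n,(u,v),h,hs in [('bot',(303,290),.125,.02)]:
    s=np.s_[v-20:v+20,u-20:u+20]; m=(cv2.inRange(hsv,(95,80,40),(130,255,255))>0)[s]; P=W[s][m]; P=P[P[:,2]>.115]; print(n,len(P),((P.min(0)+P.max(0))/2).round(4),(np.ptp(P,axis=0)).round(3))
X=W[195:315,370:495].reshape(-1,3); X=X[~np.isnan(X[:,2])]
X=X[np.hypot(X[:,0]-.505,X[:,1]-.071)>.05]
R=X[(X[:,2]>.036)&(X[:,2]<.052)]
r=cv2.minAreaRect(R[:,:2].astype(np.float32)); print('rim',r); print(cv2.boxPoints(r).round(3).tolist())
# box frame
(c,sz,a)=r; P=cv2.boxPoints(r); e=[P[i+1]-P[i] for i in(0,1)]; L=max(e,key=np.linalg.norm); L=L*np.sign(L[1]); y=L/np.linalg.norm(L); x=np.array([y[1],-y[0]])
print('yaw',np.arctan2(x[1],x[0]))
B=np.c_[(X[:,:2]-c)@x,(X[:,:2]-c)@y,X[:,2]]
I=B[(abs(B[:,0])<.056)&(abs(B[:,1])<.068)]
C=I[I[:,2]>.02]; print('cassette box frame',np.percentile(C,[1,99],axis=0).round(3).tolist())
F=I[(I[:,2]<.012)]; print('floor',np.percentile(F,[1,99],axis=0).round(3).tolist())
for p in[(.611,.316,.23),(.611,.316,.052),(.52,.2,.2),(.445,.156,.056),(.49,-.06,.06),(.49,-.06,.2)]:
  for yaw in(1.34,-.12,-.12+np.pi,0.46):
    q=robot.solve_ik(p,(np.pi,0,yaw)); print(p,yaw,None if q is None else np.round(q,2))
E
```

```text
bot 196 [0.4457 0.1569 0.127 ] [0.024 0.024 0.008]
rim ((0.5279203057289124, -0.051044292747974396), (0.2046988159418106, 0.15702871978282928), 81.809814453125)
[[0.4359999895095825, -0.14100000262260437], [0.5910000205039978, -0.164000004529953], [0.6200000047683716, 0.039000000804662704], [0.4650000035762787, 0.061000000685453415]]
yaw -0.14294545
cassette box frame [[-0.05, -0.067, 0.021], [0.055, 0.056, 0.047]]
floor [[-0.055, -0.066, -0.001], [0.049, 0.067, 0.01]]
(0.611, 0.316, 0.23) 1.34 [0.36 0.56 0.5  1.5  0.   0.59]
(0.611, 0.316, 0.23) -0.12 [0.36 0.56 0.5  1.5  0.   2.05]
(0.611, 0.316, 0.23) 3.021592653589793 [ 0.36  0.56  0.5   1.5   0.   -1.09]
(0.611, 0.316, 0.23) 0.46 [0.36 0.56 0.5  1.5  0.   1.47]
(0.611, 0.316, 0.052) 1.34 [0.36 0.62 0.11 1.06 0.   0.59]
(0.611, 0.316, 0.052) -0.12 [0.36 0.62 0.11 1.06 0.   2.05]
(0.611, 0.316, 0.052) 3.021592653589793 [ 0.36  0.62  0.11  1.06  0.   -1.09]
(0.611, 0.316, 0.052) 0.46 [0.36 0.62 0.11 1.06 0.   1.47]
(0.52, 0.2, 0.2) 1.34 [0.22 0.32 0.01 1.26 0.   0.45]
(0.52, 0.2, 0.2) -0.12 [0.22 0.32 0.01 1.26 0.   1.91]
(0.52, 0.
[... 219 characters left out ...]
0.28 -0.47  0.82  0.    1.85]
(0.445, 0.156, 0.056) 3.021592653589793 [ 0.16  0.28 -0.47  0.82  0.   -1.29]
(0.445, 0.156, 0.056) 0.46 [ 0.16  0.28 -0.47  0.82  0.    1.27]
(0.49, -0.06, 0.06) 1.34 [-0.29  0.31 -0.42  0.85  0.   -0.06]
(0.49, -0.06, 0.06) -0.12 [-0.29  0.31 -0.42  0.85  0.    1.4 ]
(0.49, -0.06, 0.06) 3.021592653589793 [-0.29  0.31 -0.42  0.85  0.   -1.74]
(0.49, -0.06, 0.06) 0.46 [-0.29  0.31 -0.42  0.85  0.    0.82]
(0.49, -0.06, 0.2) 1.34 [-0.29  0.21 -0.14  1.21  0.   -0.06]
(0.49, -0.06, 0.2) -0.12 [-0.29  0.21 -0.14  1.21  0.    1.4 ]
(0.49, -0.06, 0.2) 3.021592653589793 [-0.29  0.21 -0.14  1.21  0.   -1.74]
(0.49, -0.06, 0.2) 0.46 [-0.29  0.21 -0.14  1.21  0.    0.82]
```

```bash
cat > box.py <<'E'
from h import *
im,W=cloud('top')
m=((W[...,2]>.036)&(W[...,2]<.052)).astype(np.uint8)
n,l,st,_=cv2.connectedComponentsWithStats(m)
m2=np.zeros_like(m); m2[195:315,384:490]=m[195:315,384:490]
n,l,st,_=cv2.connectedComponentsWithStats(m2); k=1+np.argmax(st[1:,4]); print(st[k])
R=W[l==k]
r=cv2.minAreaRect(R[:,:2].astype(np.float32)); c,sz,a=r; P=cv2.boxPoints(r)
L=max([P[1]-P[0],P[2]-P[1]],key=np.linalg.norm); L=L*np.sign(L[1]); y=L/np.linalg.norm(L); x=np.array([y[1],-y[0]]); c=np.array(c)
if __name__=='__main__':
    print('centre',c,sz,'yaw',np.arctan2(x[1],x[0]),P.round(3).tolist())
    v,u=np.mgrid[:480,:640]
    S=W[205:310,380:490].reshape(-1,3); B=np.c_[(S[:,:2]-c)@x,(S[:,:2]-c)@y,S[:,2]]
    i=(abs(B[:,0])<.052)&(abs(B[:,1])<.064)
    C=B[i&(B[:,2]>.028)]; print('cassette',np.percentile(C,[2,98],axis=0).round(3).tolist())
    F=B[i&(B[:,2]<.01)]; print('floor x,y',np.percentile(F,[1,99],axis=0).round(3).tolist())
    print('world',{t:(c+t[0]*x+t[1]*y).round(4).tolist() for t in[(-.02,.04),(-.02,-.04)]})
E
python3 box.py
```

```text
[ 385  214   96   86 1674]
centre [ 0.51365972 -0.07239612] (0.15826623141765594, 0.1348423957824707) yaw -0.14127758 [[0.4359999895095825, -0.14100000262260437], [0.5690000057220459, -0.1599999964237213], [0.5920000076293945, -0.004000000189989805], [0.4580000042915344, 0.014999999664723873]]
cassette [[0.025, -0.052, 0.028], [0.051, 0.052, 0.041]]
floor x,y [[-0.051, -0.063, 0.002], [0.044, 0.063, 0.008]]
world {(-0.02, 0.04): [0.4995, -0.03], (-0.02, -0.04): [0.4882, -0.1092]}
```

The box fits (158×135 mm, yaw −0.141). Plan: jar to box (−0.0185, −0.040), bottle to (−0.0185, +0.036), jaws along box x. Jar first.

```bash
python3 - <<'E'
from h import *
O=(np.pi,0,-.141)
robot.move_to((.610,.315,.23),O)
robot.move_straight((.610,.315,.10),feed=.2)
im,d=grab('wrist'); save(im,'w1')
robot.move_straight((.610,.315,.049),feed=.1)
print(robot.get_wrist_force(), robot.get_ee_pos(),robot.get_time_s())
robot.close(30); print('width',robot.get_grip_width())
robot.move_straight((.610,.315,.08),feed=.1)
print('width',robot.get_grip_width(),robot.get_wrist_force(),robot.get_time_s())
im,d=grab('scene'); save(im,'s1')
E
```

```text
[ 0.30852892  0.14802736 -0.12946374] [0.61034985 0.31513059 0.04967873] 3.525
width 0.04537217062827998
width 0.045421728606648844 [ 0.28633347  0.19865278 -1.73222798] 4.4417
```

View pics/s1.png

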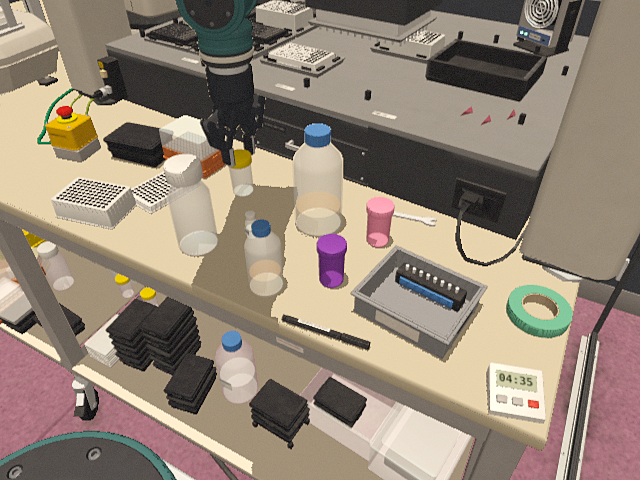

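View pics/w1.png

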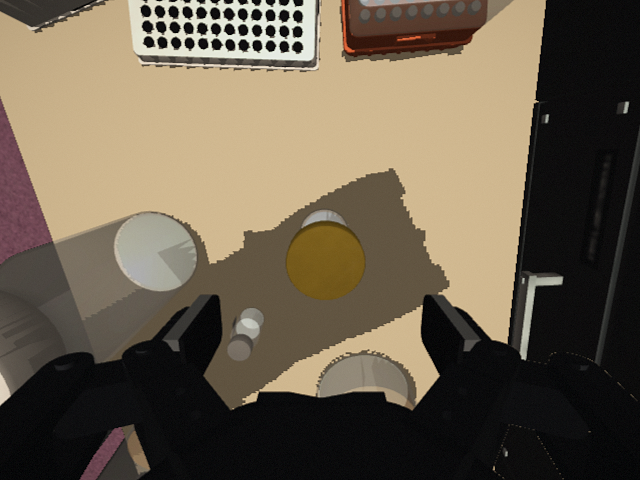

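The jar hangs upright in the jaws (scene 240,160), and the wrist view showed the cap (325,260) centred between the fingers. Now I carry it to the box.

```bash
cat > place.py <<'E'
from box import *
def tgt(bx,by): return c+bx*x+by*y
def lower(p,z0,ztop,zmin):
    robot.move_straight((*p,ztop),feed=.15)
    robot.move_straight((*p,z0+.008),feed=.1); robot.pause(.2); f0=robot.get_wrist_force()[2]; z=z0+.008
    while z>zmin:
        z-=.001; robot.move_straight((*p,z),feed=.02); f=robot.get_wrist_force()[2]
        if f-f0>2.5: break
    print('f0',f0,'f',f,'z',robot.get_ee_pos()[2],'w',robot.get_grip_width(),robot.get_time_s())
E
python3 - <<'E'
from place import *
robot.move_straight((.610,.315,.21),feed=.2)
robot.move_straight((.52,.19,.21),feed=.25)
p=tgt(-.0185,-.040); print(p)
robot.move_straight((*p,.21),feed=.25)
print(robot.get_grip_width(),robot.get_wrist_force())
lower(p,.0537,.10,.048)
im,d=grab('scene'); save(im[190:370,330:520],'s2',3)
E
```

```text
[ 385  214   96   86 1674]
[ 0.48971171 -0.10939265]
0.04528020645265636 [ 0.21589954 -0.22405835 -0.1238261 ]
f0 0.15868897568225693 f 14.896133796218724 z 0.05354307378797353 w 0.045118909060199226 11.275
```

View pics/s2.png

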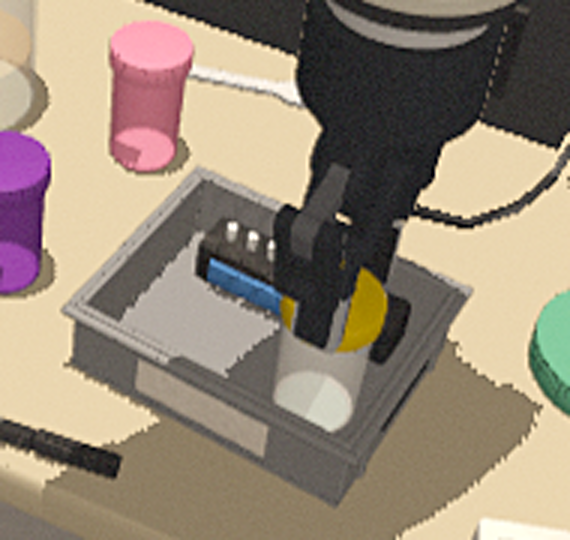

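The jar is in the box near the far corner with firm contact at exactly the expected floor height. I release it and fetch the bottle.

```bash
python3 - <<'E'
from place import *
p=tgt(-.0185,-.040)
robot.open(); robot.pause(.2)
robot.move_straight((*p,.10),feed=.1); robot.move_straight((*p,.22),feed=.25)
b=(.445,.1565)
robot.move_straight((*b,.22),feed=.25)
robot.move_straight((*b,.15),feed=.2)
im,d=grab('wrist'); 
i2,d2=grab('top')
save(np.hstack([cv2.resize(im,(400,300)),cv2.resize(i2[190:310,340:500],(400,300))]),'m3')
print(robot.get_time_s())
E
```

```text
[ 385  214   96   86 1674]
15.0917
```

View pics/m3.png

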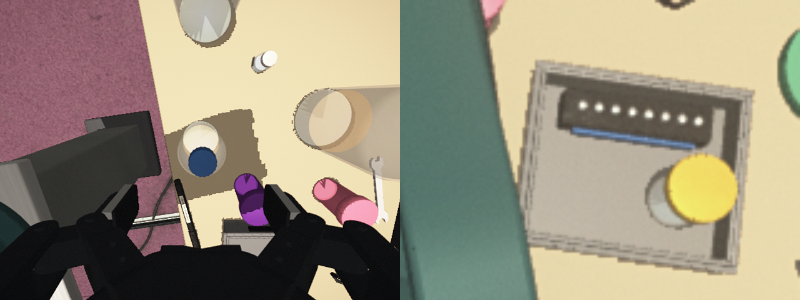

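The jar stands upright in the end of the strip with the cassette unmoved. The bottle cap is centred between the fingers (202,162).

```bash
python3 - <<'E'
import re
s=open('place.py').read().replace('from box import *','''from h import *
c=np.array([.51366,-.0724]); x=np.array([np.cos(-.1413),np.sin(-.1413)]); y=np.array([-x[1],x[0]])''')
open('place.py','w').write(s)
E
python3 - <<'E'
from place import *
im,W=cloud('top'); hsv=cv2.cvtColor(im,cv2.COLOR_RGB2HSV); m=cv2.inRange(hsv,(18,120,100),(32,255,255))>0
P=W[m&(abs(W[...,2]-.086)<.006)&(W[...,1]<0)]; k=(P.min(0)+P.max(0))/2; print('jar box',(k[:2]-c)@x,(k[:2]-c)@y,k[2],np.ptp(P,axis=0))
b=(.445,.1565)
robot.move_straight((*b,.07),feed=.15); robot.move_straight((*b,.0555),feed=.05)
print(robot.get_wrist_force(),robot.get_ee_pos())
robot.close(45); print('w',robot.get_grip_width(),robot.get_wrist_force())
robot.move_straight((*b,.08),feed=.08); robot.pause(.2); print('w',robot.get_grip_width(),robot.get_wrist_force(),robot.get_time_s())
im,d=grab('scene'); save(im[120:340,180:420],'s4',2.5)
E
```

```text
jar box -0.016590284211674338 -0.037775240933149365 0.08480945384355465 [0.04495294 0.04669702 0.00939373]
[ 0.16191687 -0.53792356 -0.26786948] [0.44479644 0.15646372 0.05533024]
w 0.05276044789711941 [-0.28031992  0.77285357  8.7873335 ]
w 0.0531968137389045 [ 0.65074123  1.07017925 -1.36999594] 17.2917
```

View pics/s4.png

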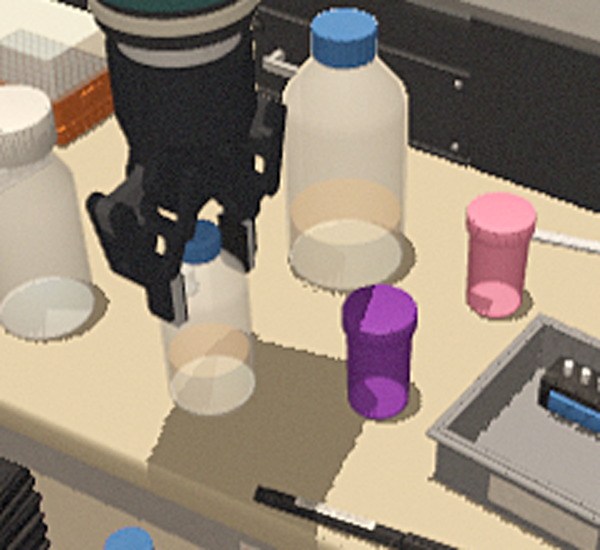

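The bottle is lifted upright and the force matches its weight (about 1.3 N). Carrying on.

```bash
python3 - <<'E'
from place import *
b=(.445,.1565)
robot.move_straight((*b,.20),feed=.15)
p=tgt(-.0185,.036); print(p)
robot.move_straight((*p,.20),feed=.15)
print(robot.get_grip_width(),robot.get_wrist_force())
lower(p,.060,.11,.053)
im,d=grab('scene'); save(im[160:370,310:520],'s5',2.7)
E
```

```text
[ 0.50041427 -0.03415342]
0.05297621238812504 [-0.77320959 -0.24649602 -0.89768832]
f0 -0.9006006118868295 f 3.2790911598891443 z 0.06025206500065203 w 0.05254636852745937 23.2833
```

View pics/s5.png

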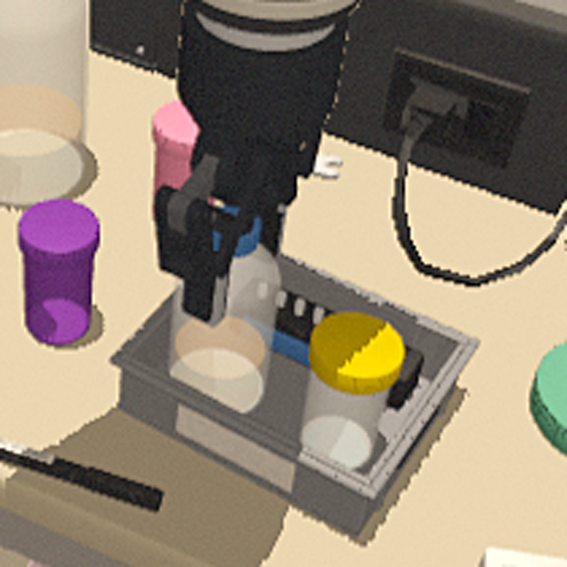

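The bottle is touching the floor upright next to the jar. I release it, retreat and check.

```bash
python3 - <<'E'
from place import *
p=tgt(-.0185,.036)
robot.move_straight((*p,.0596),feed=.02)
robot.open(); robot.pause(.2)
robot.move_straight((*p,.14),feed=.1); robot.move_straight((*p,.25),feed=.2)
robot.move_to((.35,.30,.25),(np.pi,0,-.141))
robot.pause(.3)
i2,_=grab('top'); i1,_=grab('scene')
im,W=cloud('top'); hsv=cv2.cvtColor(im,cv2.COLOR_RGB2HSV)
B=np.concatenate([((W[...,:2]-c)@np.c_[x,y]),W[...,2:]],-1); ins=(abs(B[...,0])<.067)&(abs(B[...,1])<.079)
for n,lo,hi,a,b in[('jar',(18,120,100),(32,255,255),.075,.095),('bottle',(95,80,40),(130,255,255),.12,.14)]:
    P=B[(cv2.inRange(hsv,lo,hi)>0)&ins&(B[...,2]>a)&(B[...,2]<b)]; print(n,len(P),((P.min(0)+P.max(0))/2).round(4),np.percentile(P[:,2],[50,95]) )
C=B[ins&(B[...,0]>.026)&(B[...,0]<.05)&(abs(B[...,1])<.055)&(B[...,2]<.05)]; print('cassette z',np.percentile(C[:,2],[10,50,90]))
save(np.hstack([cv2.resize(i1[170:350,330:510],(390,390),interpolation=2),cv2.resize(i2[190:310,370:490],(390,390),interpolation=2)]),'f6')
print(robot.get_time_s())
E
```

```text
jar 616 [-0.0168 -0.0379  0.0833] [0.08535722 0.08758882]
bottle 206 [-0.0169  0.0375  0.1311] [0.13093935 0.13295571]
cassette z [0.02868555 0.03105434 0.03444767]
27.6333
```

View pics/f6.png

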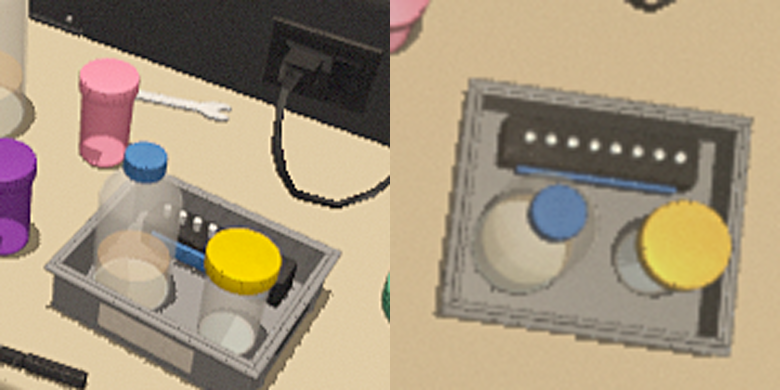

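Jar and bottle stand upright on the floor beside the flat cassette, with the arm clear. Handing in.

```bash
python3 -c "
from plant import robot
print(robot.close_job())"
```

```text
the job is handed in; nothing more can be done
None
```

I packed the yellow-capped jar and then the 125 mm blue-capped bottle upright into the strip beside the cassette, and handed the job in at about 28 s of the 61 s allowed.

- **Positions:** in the box frame the jar is at about (−17, −38) mm and the bottle at about (−17, +37) mm.
- **Standing on the floor:** cap tops measured about 85 mm and 131 mm above the bench. That fits standing on the 4 mm floor once the top camera's 2–3 mm high bias is allowed for.
- **Cassette and gripper:** in the last pictures the cassette lies level and looks unmoved, and the gripper is well clear of everything.
- **Set-down force:** the jar pressed the floor with about 15 N before I released it, more than the 2.5 N stop I had set. The bottle touched down at about 4 N.
- **Grip widths:** they read low, 45 mm on the 47 mm cap and 53 mm on the 56 mm body. Neither item slipped.

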